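# Reject the gearhead with worn gears

## Task

One of the three gearheads in the inspection fixture has worn gears and far more play than the others. Rock each yellow arm all the way to the robot's left and then to its right, leaving it over to the right as a sign that it is checked; push with only two or three newtons, never more than about 5, or you lever the gearhead over in its pocket. Then lift out the loose one and stand it upright on the floor of the red reject tray without dropping it, its arm still to the right, leaving the two sound ones seated in the fixture and everything else undisturbed.

Things in the scene. Friction and masses are not known exactly. Their poses are not given: they have to be found in the camera images.
- gearhead_a_mid (a point): Gearhead, 70 mm tall, about 0.8 kg: aluminium flange 80 x 80 x 8 mm below, on it a dark round body 48 mm across (8 to 52 mm above the underside), on top the output shaft with a yellow arm. The three look alike. This point: on the axis, 34 mm above the underside, a good height to grip the body from above, a finger on each side of the arm. z up, arm along -x, y to the robot's left.
- lever_a: Yellow output arm on this gearhead's vertical shaft, a level bar 12 mm wide, 10 mm high. Origin on the shaft axis, 65 mm above the underside; bar along -x. Turns at under 1 N between firm stops: its tip point moves 2 mm left and right of straight ahead with sound gears, 13 mm with worn ones. It stays where it is left. Starts within 1 mm of the middle. A push of about 5 N begins to tip the gearhead.
- lever_a_tip (a point): Tip point of yellow arm a: on the bar's centre line, mid-height, 55 mm from the shaft axis and 12 mm from the bar's free end; free space below the bar here. Axes turn with the arm.
- gearhead_b_mid (a point): Gearhead, 70 mm tall, about 0.8 kg: aluminium flange 80 x 80 x 8 mm below, on it a dark round body 48 mm across (8 to 52 mm above the underside), on top the output shaft with a yellow arm. The three look alike. This point: on the axis, 34 mm above the underside, a good height to grip the body from above, a finger on each side of the arm. z up, arm along -x, y to the robot's left.
- lever_b: Yellow output arm on this gearhead's vertical shaft, a level bar 12 mm wide, 10 mm high. Origin on the shaft axis, 65 mm above the underside; bar along -x. Turns at under 1 N between firm stops: its tip point moves 2 mm left and right of straight ahead with sound gears, 13 mm with worn ones. It stays where it is left. Starts within 1 mm of the middle. A push of about 5 N begins to tip the gearhead.
- lever_b_tip (a point): Tip point of yellow arm b: on the bar's centre line, mid-height, 55 mm from the shaft axis and 12 mm from the bar's free end; free space below the bar here. Axes turn with the arm.
- gearhead_c_mid (a point): Gearhead, 70 mm tall, about 0.8 kg: aluminium flange 80 x 80 x 8 mm below, on it a dark round body 48 mm across (8 to 52 mm above the underside), on top the output shaft with a yellow arm. The three look alike. This point: on the axis, 34 mm above the underside, a good height to grip the body from above, a finger on each side of the arm. z up, arm along -x, y to the robot's left.
- lever_c: Yellow output arm on this gearhead's vertical shaft, a level bar 12 mm wide, 10 mm high. Origin on the shaft axis, 65 mm above the underside; bar along -x. Turns at under 1 N between firm stops: its tip point moves 2 mm left and right of straight ahead with sound gears, 13 mm with worn ones. It stays where it is left. Starts within 1 mm of the middle. A push of about 5 N begins to tip the gearhead.
- lever_c_tip (a point): Tip point of yellow arm c: on the bar's centre line, mid-height, 55 mm from the shaft axis and 12 mm from the bar's free end; free space below the bar here. Axes turn with the arm.
- fixture: Dark steel fixture fixed to the bench, 115 x 365 mm, a 12 mm plate with three square pockets 120 mm apart along its y, edged by blue strips 10 mm high. A gearhead stands on the plate in each, square to the fixture, with 1 mm of room all round. Origin: centre of the underside; x away from the robot, y to its left, z up.
- reject_tray: Red open reject tray fixed to the bench, 150 x 150 mm outside, walls 5 mm thick and 35 mm high, floor 5 mm thick. Origin: centre of the underside; axes along its sides, z up.
- wrench: Bystander: open-ended wrench, 170 mm long, lying along its x.
- chip_brush: Bystander: chip brush, 180 mm long, lying along its x.
- oil_bottle: Bystander: yellow oil bottle, 52 mm across, 110 mm tall, upright. Origin: centre of the underside.
- coupling: Bystander: aluminium shaft coupling, 25 mm across, 32 mm tall, upright. Origin: centre of the underside.
- stepper_motor: Bystander: black and aluminium stepper motor, 56 mm square, 78 mm tall with its shaft, upright. Origin: centre of the underside.
- milled_plate: Bystander: engraved aluminium plate, 100 x 130 x 8 mm, lying flat. Origin: centre of the underside.
- handwheel: Bystander: black handwheel, 70 mm across, 36 mm tall with its crank pin, lying flat. Origin: centre of the underside.
Things that resemble listed ones, but are neither listed nor needed, are in the scene too. What is shaped like the part that bears gearhead_a_mid but blue is not meant.

How it is judged (in metres and radians):
On the way, in this order (a step that is already met when the one before it is completed fails the run):
1. the loose arm has been rocked to the robot's left, its tip at least 11 mm left of straight ahead (a sound arm cannot get there) ((y of lever_a_tip in the frame of gearhead_a_mid above 0.011 m or y of lever_b_tip in the frame of gearhead_b_mid above 0.011 m or y of lever_c_tip in the frame of gearhead_c_mid above 0.011 m)), for 0.05 s.
2. then to the right, its tip at least 11 mm right ((y of lever_a_tip in the frame of gearhead_a_mid below -0.011 m or y of lever_b_tip in the frame of gearhead_b_mid below -0.011 m or y of lever_c_tip in the frame of gearhead_c_mid below -0.011 m)), for 0.05 s.
3. that gearhead is lifted clear of the fixture (by 15 mm or more), its arm still to the right (((height (world z) of gearhead_a_mid above 0.061 m and y of lever_a_tip in the frame of gearhead_a_mid below -0.009 m) or (height (world z) of gearhead_b_mid above 0.061 m and y of lever_b_tip in the frame of gearhead_b_mid below -0.009 m) or (height (world z) of gearhead_c_mid above 0.061 m and y of lever_c_tip in the frame of gearhead_c_mid below -0.009 m))), for 0.05 s.
At the end, for the whole second after the job is handed in: The worn gearhead stands upright (0.1 rad), still and released on the floor of the red tray, axis within 36 mm of its centre along each side, arm tip 9 mm or more to the right; the two sound ones sit upright in their pockets, moved under 5 mm, arm tips 1 mm or more to the right (((x of gearhead_a_mid in the frame of reject_tray between -0.036 and 0.036 m and y of gearhead_a_mid in the frame of reject_tray between -0.036 and 0.036 m and z of gearhead_a_mid in the frame of reject_tray below 0.043 m and angle between gearhead_a_mid's own z axis and vertical below 0.1 rad and linear speed of gearhead_a below 0.02 m/s and y of lever_a_tip in the frame of gearhead_a_mid below -0.009 m and distance of each of gearhead_b_mid, gearhead_c_mid from where it was at the start of the episode below 0.005 m and angle between each of gearhead_b_mid, gearhead_c_mid's own z axis and vertical below 0.05 rad and y of lever_b_tip in the frame of gearhead_b_mid below -0.001 m and y of lever_c_tip in the frame of gearhead_c_mid below -0.001 m) or (x of gearhead_b_mid in the frame of reject_tray between -0.036 and 0.036 m and y of gearhead_b_mid in the frame of reject_tray between -0.036 and 0.036 m and z of gearhead_b_mid in the frame of reject_tray below 0.043 m and angle between gearhead_b_mid's own z axis and vertical below 0.1 rad and linear speed of gearhead_b below 0.02 m/s and y of lever_b_tip in the frame of gearhead_b_mid below -0.009 m and distance of each of gearhead_a_mid, gearhead_c_mid from where it was at the start of the episode below 0.005 m and angle between each of gearhead_a_mid, gearhead_c_mid's own z axis and vertical below 0.05 rad and y of lever_a_tip in the frame of gearhead_a_mid below -0.001 m and y of lever_c_tip in the frame of gearhead_c_mid below -0.001 m) or (x of gearhead_c_mid in the frame of reject_tray between -0.036 and 0.036 m and y of gearhead_c_mid in the frame of reject_tray between -0.036 and 0.036 m and z of gearhead_c_mid in the frame of reject_tray below 0.043 m and angle between gearhead_c_mid's own z axis and vertical below 0.1 rad and linear speed of gearhead_c below 0.02 m/s and y of lever_c_tip in the frame of gearhead_c_mid below -0.009 m and distance of each of gearhead_a_mid, gearhead_b_mid from where it was at the start of the episode below 0.005 m and angle between each of gearhead_a_mid, gearhead_b_mid's own z axis and vertical below 0.05 rad and y of lever_a_tip in the frame of gearhead_a_mid below -0.001 m and y of lever_b_tip in the frame of gearhead_b_mid below -0.001 m))); the robot touches nothing.
It fails at once if an output arm loaded with more than 15 N (contact force between anything else and lever_a above 15 N or contact force between anything else and lever_b above 15 N or contact force between anything else and lever_c above 15 N).
It fails at once if a gearhead levered over by more than 0.06 rad in its pocket ((angle between gearhead_a_mid's own z axis and vertical above 0.06 rad and height (world z) of gearhead_a_mid below 0.06 m and x of gearhead_a_mid in the frame of fixture between -0.04 and 0.04 m) or (angle between gearhead_b_mid's own z axis and vertical above 0.06 rad and height (world z) of gearhead_b_mid below 0.06 m and x of gearhead_b_mid in the frame of fixture between -0.04 and 0.04 m) or (angle between gearhead_c_mid's own z axis and vertical above 0.06 rad and height (world z) of gearhead_c_mid below 0.06 m and x of gearhead_c_mid in the frame of fixture between -0.04 and 0.04 m)).
It fails at once if a gearhead dropped: faster than 0.5 m/s with no finger holding it ((linear speed of gearhead_a above 0.5 m/s and contact force between the fingers and gearhead_a below 0.5 N) or (linear speed of gearhead_b above 0.5 m/s and contact force between the fingers and gearhead_b below 0.5 N) or (linear speed of gearhead_c above 0.5 m/s and contact force between the fingers and gearhead_c below 0.5 N)).
It fails at once if a bystander moved by more than 20 mm (distance of any of wrench, chip_brush, oil_bottle, coupling, stepper_motor, milled_plate, handwheel from where it was at the start of the episode above 0.02 m).
It also fails if it takes over 70 s, if anything falls off the work surface, if the arm or the gripper's body presses on something with over 40 N, if the wrist force passes 120 N, or if a joint passes its speed limit or range.

## Robot

A 6-joint arm with a two-finger parallel gripper is mounted at the origin on the work surface. World frame = base frame: x ahead of the robot, y to its left, z up, the work surface at z = 0. Lengths are in mm, angles in rad, forces in N, time in s.
With the tool pointing down it reaches from about 275 to 750 mm from the base axis. Payload 10.2 kg.
Tool frame: the origin (TCP) lies at the very end of the fingers, on their centre line; the grasp point (between the pads) lies 19 mm behind it; z points along the fingers, y is the line along which they close (so a half turn about z gives the same grasp; the last joint's range is limited). The gripper opens to 85 mm and grips with 20 to 120 N. Pads are 22 mm wide; open, the fingers measure 114 mm over their backs; the gripper's body (76 mm by 85 mm) begins 54 mm behind the grasp point. The pads swing forward as they close: fully open they stand 13 mm farther back than shut.
Start: joints at [-1.561, 0.313, 1.498, -0, 1.331, -0.223], TCP at [121.105, -510.847, 231.294] pointing down, gripper open.
Joint ranges: [-2.94, 2.94], [-0.97, 2.17], [0.19, 2.56], [-1.23, 4.37], [0.02, 3.11], [-2.88, 2.88]. Speed limits (rad/s): [2.39, 2.39, 3.01, 3.14, 3.14, 3.14].

## Interface

Orientations are given as a unit quaternion [w, x, y, z].
In Python, from rig import ctrl gives the robot as it stands.
- The arm moves only by the tool step_arm, never from a script. Its argument "increments" is a list of rows, each a list of 3 entries, a list of its own where there are three numbers: the shift along the tool's x, y, z in cm, then the turn, a rotation vector about the tool's x, y, z in degrees, then the opening in per cent of the stroke, from 0 (shut) to 100 (fully open). A call has 1 to 8 rows; each row is the pose to reach, as a shift and turn from the pose commanded when the call began, along the tool's axes at that moment; what a row does not reach only later rows make up. A row lasts 1/8 s, in which the tool goes at most 62.5 mm and 10.7 degrees, less where a joint would pass 70% of its speed; a pose out of reach is approached as far as the arm can. A call with a gripper value outside its range is refused whole. The fingers move at their own pace and stop on an object; "squeeze" is the grip in N (left out, the last holds). Time passes only in rows, so rows that repeat a pose let the fingers close. It gives the time, the measured TCP pose, the force, the opening and the grip force at its end, in the units of the state.
- ctrl.sense(): the state, without advancing time (a new reading comes with each control period).
- ctrl.capture(name): name is "scene" or "top" or "wrist"; returns a dict with "img" (480x640x3 uint8, red, green, blue), "fx", "fy", "cx", "cy" (pixels), "k1" (the pictures are not rectified: a ray, as slopes to the right and down, at radius r is drawn at 1 + k1 r^2 times it, then the intrinsics apply), "extrinsics" (4x4, takes a point from camera to world coordinates). Camera axes: x right, y down, z forward; pixel columns grow to the right and rows downward; lengths in mm; the calibration is good to about 2 mm. A picture is of the moment at which its call begins. There is no depth.
- ctrl.finish_job(): hands the job in; it is judged then, once.
The state is a dict: "time_s": time; "joints": joint angles; "dq": joint speeds; "tau": joint torques, N m; "eef_pos": TCP position; "ee_rot": TCP orientation; "force": force on the tool from outside, world axes, zero at the start; "wrist_torque": the same for the moment, N m; "grip_width": opening from 0.0 (shut) to 1.0 (fully open); "grip_force": force on a finger pad.
Only numpy, scipy, OpenCV 4.12 (cv2) and the standard library are available. Lean on these libraries where they do the work, as an engineer would, in place of code of your own. Each camera call takes 0.05 s, during which the arm holds its last target. There are 200 camera calls.

## Working session

There is one attempt and no reset: what is moved stays moved. The work goes in short steps, Python scripts to look and compute and a tool call to move; the robot and the scene stay as the last step left them, time stands still between calls to the robot, and variables do not carry over. Pictures are saved under pics/ and viewed, at most 10 in all, crops included, and the job is handed in when it is done.

Besides the shell and the picture viewer there is one more tool, called as name(argument=value, ...), one argument or row to a line, values as JSON. step_arm: Moves the arm, as the interface text tells. Its arguments: {"type":"object","properties":{"increments":{"type":"array"},"squeeze":{"type":"number"}},"required":["increments"]}

```bash
mkdir -p pics; cat > h.py <<'E'
import numpy as np, cv2
from rig import ctrl
def ray(c,u,v):
    xd=np.array([(u-c["cx"])/c["fx"],(v-c["cy"])/c["fy"]]); x=xd.copy()
    for _ in range(20): x=xd/(1+c["k1"]*(x@x))
    E=np.array(c["extrinsics"]); return E[:3,3],E[:3,:3]@np.array([x[0],x[1],1])
def onz(c,u,v,z):
    o,d=ray(c,u,v); return o+d*(z-o[2])/d[2]
def proj(c,p):
    E=np.array(c["extrinsics"]); q=E[:3,:3].T@(np.array(p)-E[:3,3]); x=q[:2]/q[2]; x=x*(1+c["k1"]*(x@x))
    return x[0]*c["fx"]+c["cx"],x[1]*c["fy"]+c["cy"]
def yellow(img,minA=60):
    h=cv2.cvtColor(img,cv2.COLOR_RGB2HSV); m=cv2.inRange(h,(18,120,90),(36,255,255))
    return m
def snap(name,f=None):
    c=ctrl.capture(name)
    if f: cv2.imwrite("pics/"+f,cv2.cvtColor(c["img"],cv2.COLOR_RGB2BGR))
    return c
E
python3 - <<'E'
from h import *
for n in("top","scene"):
    c=snap(n,n+"1.png"); print(n,c["fx"],c["k1"],np.round(c["extrinsics"],3).tolist())
    m=yellow(c["img"]); k,l,s,ce=cv2.connectedComponentsWithStats(m)
    for i in range(1,k):
        if s[i,4]>60: print(s[i],ce[i].round(1),onz(c,*ce[i],77).round(0))
print(ctrl.sense())
E
```

```text
top 440.1746561499262 0.004729505250987399 [[0.001, -0.996, 0.087, 443.093], [-1.0, 0.0, 0.013, -2.59], [-0.013, -0.087, -0.996, 1081.92], [0.0, 0.0, 0.0, 1.0]]
[ 89  99 111   6 654] [144.8 101.5] [853. 422.  77.]
[462 158  21  20 172] [470.1 168.6] [ 690. -339.   77.]
[206 209  10  34 167] [209.3 225.8] [557. 263.  77.]
[258 213  10  34 174] [261.2 229.4] [549. 143.  77.]
[310 217  10  34 172] [313.2 233.8] [538.  23.  77.]
[412 315  10  35 174] [417.4 332. ] [ 317. -211.   77.]
scene 518.9591888629675 -0.010864895501682447 [[-0.779, 0.49, -0.39, 986.906], [0.627, 0.614, -0.479, 564.216], [0.005, -0.618, -0.786, 963.009], [0.0, 0.0, 0.0, 1.0]]
[319 134  24  11  76] [328.9 139.2] [ 332. -202.   77.]
[166 169  19  15 197] [174.4 176.2] [ 704. -331.   77.]
[307 225  30  19 128] [322.7 233.2] [537.  24.  77.]
[340 261  30  22 151] [355.9 270.7] [546. 144.  77.]
[376 303  32  24 172] [393.1 312.9] [555. 264.  77.]
[272 451  26  29 258] [283.1 466.1] [889. 357.  77.]
{'time_s': 0.1, 'joints': array([-1.56138477e+00,  3.13384705e-01,  1.49836796e+00, -1.20437921e-05,
        1.33102869e+00, -2.23363721e-01]), 'dq': array([-0.00097142, -0.00252877, -0.00174497,  0.00022818,  0.00132815,
       -0.00083783]), 'tau': array([ 3.03277753e-03, -4.12895107e+01, -2.60142106e+01, -1.72152040e-04,
        3.00526481e-03, -1.74785805e-05]), 'eef_pos': array([ 121.10778503, -510.59322414,  230.79451403]), 'ee_rot': array([-5.91578169e-04,  9.93234259e-01,  1.16126456e-01,  5.76448268e-05]), 'force': array([ 0.60918979, -0.5544595 ,  0.31078697]), 'wrist_torque': array([-0.00777785, -0.02506568, -0.04557922]), 'grip_force': 0.0, 'grip_width': 1.0004982723948839}
```

View pics/top1.png

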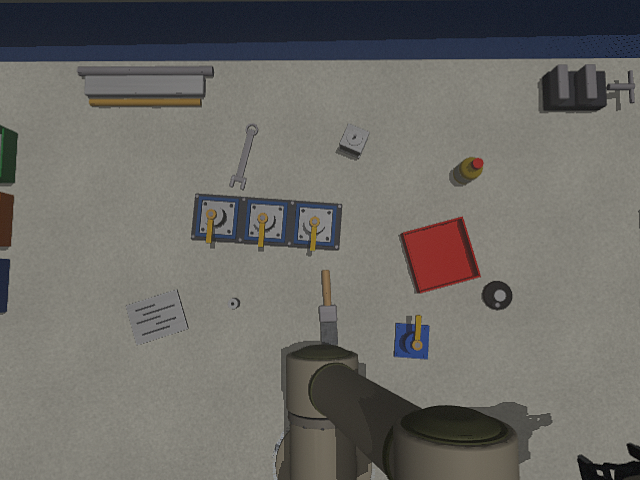

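View pics/scene1.png

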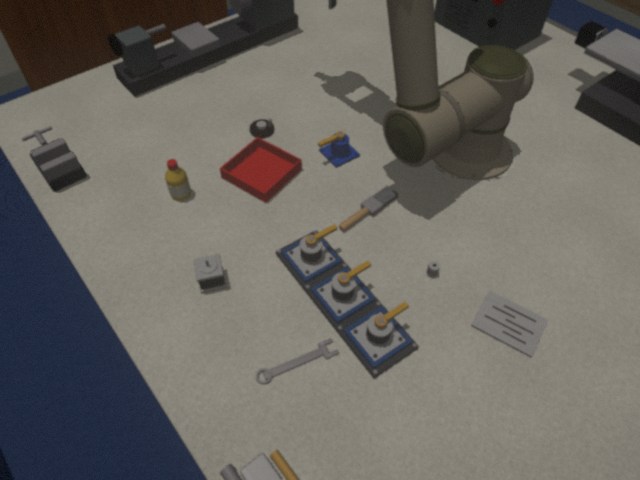

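The gearheads in the fixture are at top pixels (215,218), (264,221) and (315,225). The look-alike is the blue gearhead at (411,338), which is not meant. Other yellow things are the brush handle (326,287), the bottle (470,168) and the strip (145,101). I choose the three dark-bodied ones in the fixture; the red tray is at (440,255).

```bash
python3 - <<'E'
from h import *
c=snap("top"); im=c["img"]
h=cv2.cvtColor(im,cv2.COLOR_RGB2HSV)
red=cv2.inRange(h,(0,150,80),(8,255,255))|cv2.inRange(h,(172,150,80),(180,255,255)); red[:,:390]=0; red[:190]=0
cn=max(cv2.findContours(red,0,2)[0],key=cv2.contourArea)
p=[onz(c,*q,35)[:2] for q in cv2.boxPoints(cv2.minAreaRect(cn))]; print("tray",np.round(p,0).tolist(),np.mean(p,0).round(0))
d=p[1]-p[0]; print("tray ang",np.degrees(np.arctan2(d[1],d[0])))
blue=cv2.inRange(h,(100,110,40),(125,255,255)); blue[:180]=0; blue[270:]=0; blue[:,:180]=0; blue[:,360:]=0
cn=np.vstack(cv2.findContours(blue,0,2)[0]); r=cv2.minAreaRect(cn)
p=[onz(c,*q,22)[:2] for q in cv2.boxPoints(r)]; print("fix",np.round(p,0).tolist(),np.mean(p,0).round(0))
for i in range(2):
  d=p[i+1]-p[i]; print(np.degrees(np.arctan2(d[1],d[0])),np.linalg.norm(d))
cr=cv2.resize(im[180:360,180:500],(800,450),interpolation=cv2.INTER_CUBIC)
cv2.imwrite("pics/crop.png",cv2.cvtColor(cr,cv2.COLOR_RGB2BGR))
E
```

```text
tray [[545.0, -188.0], [586.0, -332.0], [442.0, -369.0], [402.0, -226.0]] [ 494. -279.]
tray ang -74.01597460225315
fix [[540.0, 312.0], [637.0, 307.0], [611.0, -31.0], [515.0, -24.0]] [576. 141.]
-2.832167571586821 97.42093710973961
-94.38551144488254 338.97995781649803
```

View pics/crop.png

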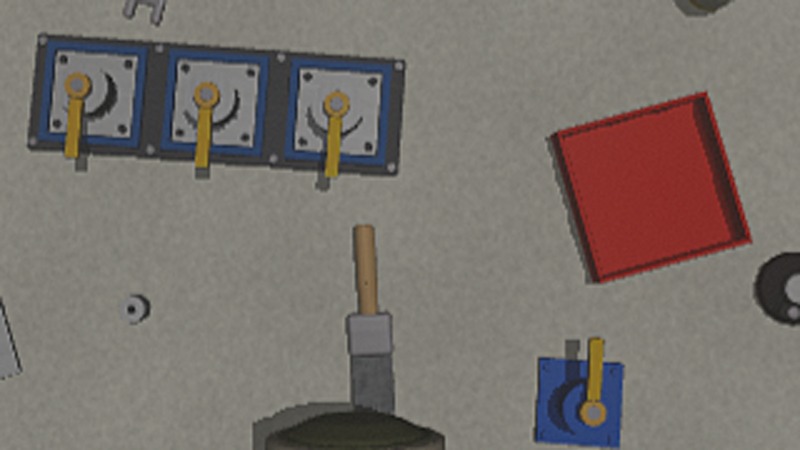

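The crop confirms three dark gearheads, each in a blue-edged pocket with its arm toward the robot (bottom of the crop). The all-blue decoy is at crop (590,400) with its arm pointing the other way. Moving above the rightmost arm's tip.

step_arm(
  increments=[
    [[4.5,-3.9,0],[0,0,0],35],
    [[9,-7.8,0],[0,0,0],35],
    [[13.5,-11.7,0],[0,0,0],35],
    [[18,-15.6,0],[0,0,0],35],
    [[22.5,-19.5,0],[0,0,0],35],
    [[27,-23.4,0],[0,0,0],35],
    [[31.5,-27.3,0],[0,0,0],35],
    [[36,-31.2,0],[0,0,0],35],
  ],
)

```text
time_s: 1.15
eef_pos: [400.2, -122.4, 231.4]
ee_rot: [0.0, 0.993, 0.116, 0.0]
force: [-0.4, -1.5, 1.1]
grip_width: 0.349
grip_force: 0.0
```

step_arm(
  increments=[
    [[4.5,-3.9,0.5],[0,0,5],35],
    [[9,-7.8,2],[0,0,10],35],
    [[13.7,-12.1,4],[0,0,15],35],
    [[13.7,-12.1,4],[0,0,17.7],35],
    [[13.7,-12.1,4],[0,0,17.7],35],
  ],
)

```text
time_s: 1.78
eef_pos: [504.7, 25.6, 190.8]
ee_rot: [-0.0, 0.999, -0.037, -0.001]
force: [0.2, -0.2, 0.7]
grip_width: 0.347
grip_force: 0.0
```

```bash
python3 - <<'E'
from h import *
c=snap("wrist","w1.png"); print(np.round(c["extrinsics"],3).tolist(),c["fx"]); s=ctrl.sense(); print(s["eef_pos"],s["ee_rot"],s["grip_width"],s["force"],s["joints"])
E
```

```text
[[-0.074, -0.961, -0.267, 571.931], [-0.997, 0.071, 0.02, 20.181], [-0.001, 0.267, -0.964, 334.582], [0.0, 0.0, 0.0, 1.0]] 412.6745058825365
[504.65532874  25.0309542  191.20828604] [ 2.44197112e-05  9.99297124e-01 -3.74862569e-02 -1.94738830e-04] 0.35338761590669193 [-0.54311912 -0.14071367  0.58562142] [-1.82639946e-01  3.05467098e-01  1.61654098e+00 -1.11446899e-04
  1.21996289e+00  1.46318479e+00]
```

View pics/w1.png

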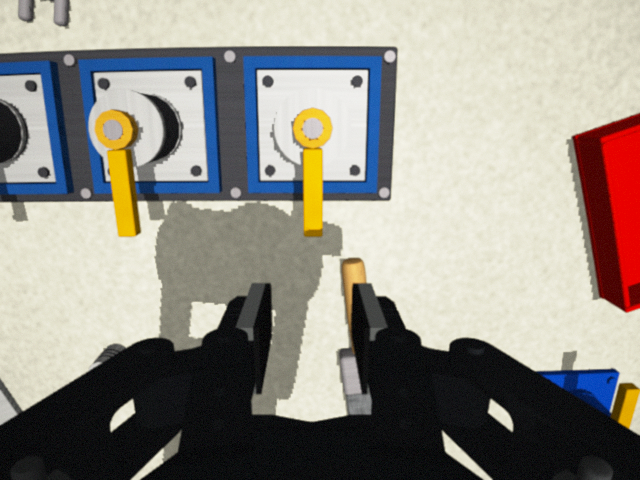

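The wrist view shows the right-hand shaft at (312,128) and its bar end at (313,235), with the fingers straddling around column 313. The next gearhead's shaft is at (114,129).

```bash
cat >> h.py <<'E'
def levers(c,z=82,rows=(0,260)):
    "per yellow arm: bar centre line fitted in world at plane z -> shaft end circle centre, tip end, angle"
    m=yellow(c["img"]); k,l,s,ce=cv2.connectedComponentsWithStats(m); out=[]
    for i in range(1,k):
        if s[i,4]<500 or s[i,1]>rows[1]: continue
        v,u=np.nonzero(l==i); P=np.array([onz(c,a,b,z)[:2] for a,b in zip(u,v)])
        xs=P[:,0]; bar=P[(xs<xs.min()+42)&(xs>xs.min()+6)]
        mu=bar.mean(0); d=np.linalg.svd(bar-mu,full_matrices=False)[2][0]; d*=np.sign(d[0])
        out.append(dict(end=mu+d*((P-mu)@d).min(),d=np.degrees(np.arctan2(d[1],d[0])),mid=mu,shaft=mu+d*(((P-mu)@d).min()+67)))
    return out
E
python3 - <<'E'
from h import *
c=snap("wrist")
for o in levers(c): print({k:np.round(v,1).tolist() for k,v in o.items()})
h=cv2.cvtColor(c["img"],cv2.COLOR_RGB2HSV); b=cv2.inRange(h,(100,150,60),(125,255,255)); b[220:]=0
k,l,s,ce=cv2.connectedComponentsWithStats(b)
for i in range(1,k):
  if s[i,4]>400:
    r=cv2.minAreaRect(np.argwhere(l==i)[:,::-1].astype(np.float32)); p=np.array([onz(c,*q,22)[:2] for q in cv2.boxPoints(r)]); print("pocket",p.mean(0).round(1),p.round(0).tolist())
E
```

```text
{'end': [500.6, 25.1], 'd': -4.5, 'mid': [524.4, 23.2], 'shaft': [567.4, 19.8]}
{'end': [509.3, 142.7], 'd': -3.8, 'mid': [533.5, 141.1], 'shaft': [576.1, 138.3]}
{'end': [451.7, 5.0], 'd': -13.6, 'mid': [472.0, 0.1], 'shaft': [516.8, -10.8]}
pocket [575.8 141.4] [[629.0, 185.0], [624.0, 86.0], [524.0, 93.0], [527.0, 201.0]]
pocket [567.5  19.8] [[620.0, 65.0], [613.0, -32.0], [515.0, -29.0], [523.0, 76.0]]
pocket [583.  231.1] [[537.0, 271.0], [635.0, 245.0], [629.0, 194.0], [532.0, 215.0]]
```

step_arm(
  increments=[
    [[0.8,0,0],[0,0,0],35],
    [[0.8,0,4],[0,0,0],35],
    [[0.8,0,8],[0,0,0],35],
    [[0.8,0,11],[0,0,0],35],
    [[0.8,0,12.8],[0,0,0],35],
    [[0.8,0,12.8],[0,0,0],35],
  ],
)

```text
time_s: 2.62
eef_pos: [512.5, 24.1, 62.6]
ee_rot: [-0.0, 0.999, -0.038, -0.001]
force: [0.2, -0.2, 0.3]
grip_width: 0.345
grip_force: 0.0
```

```bash
python3 - <<'E'
from h import *
c=snap("wrist","w2.png")
for o in levers(c): print({k:np.round(v,1).tolist() for k,v in o.items()})
c=snap("scene"); im=c["img"][180:330,240:440]
cv2.imwrite("pics/s2.png",cv2.cvtColor(cv2.resize(im,(800,600),interpolation=cv2.INTER_CUBIC),cv2.COLOR_RGB2BGR))
E
```

```text
{'end': [500.5, 24.9], 'd': -4.5, 'mid': [524.9, 23.0], 'shaft': [567.3, 19.7]}
```

View pics/w2.png

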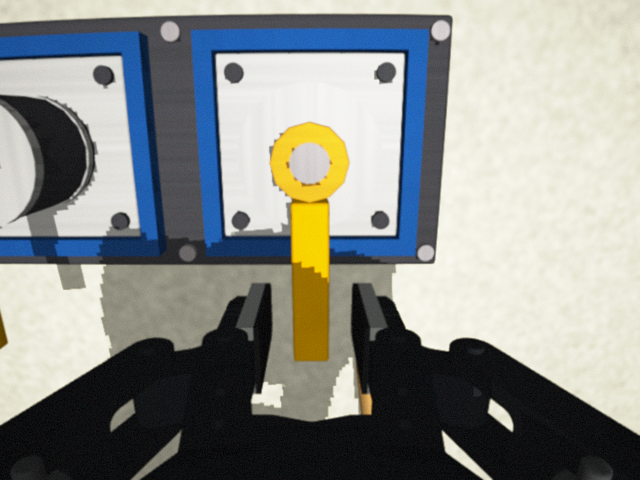

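The bar (columns 292–328) lies between the fingers (270 and 352), with about 9 mm of room on each side. Pushing left (tool −y) in small steps.

step_arm(
  increments=[
    [[0,-0.5,0],[0,0,0],35],
    [[0,-0.9,0],[0,0,0],35],
    [[0,-0.9,0],[0,0,0],35],
  ],
)

```text
time_s: 3.1
eef_pos: [513.6, 33.9, 63.6]
ee_rot: [0.0, 0.999, -0.038, 0.0]
force: [-0.9, 0.8, -0.1]
grip_width: 0.348
grip_force: 0.0
```

step_arm(
  increments=[
    [[0,-0.1,0],[0,0,0],35],
    [[0,-0.2,0],[0,0,0],35],
    [[0,-0.2,0],[0,0,0],35],
  ],
)

```text
time_s: 3.48
eef_pos: [513.6, 35.4, 63.3]
ee_rot: [0.0, 0.999, -0.038, -0.0]
force: [-1.3, -1.6, 1.0]
grip_width: 0.349
grip_force: 0.7
```

```bash
python3 - <<'E'
from h import *
c=snap("wrist"); print(levers(c)[0],ctrl.sense()["force"])
E
```

```text
{'end': array([500.63622829,  28.24661128]), 'd': np.float64(-7.502838617288658), 'mid': array([525.12162468,  25.02181357]), 'shaft': array([567.06260066,  19.49806542])} [-0.70912821 -1.5214918   2.26099221]
```

step_arm(
  increments=[
    [[0,-0.1,0],[0,0,0],35],
    [[0,-0.1,0],[0,0,0],35],
  ],
)

```text
time_s: 3.78
eef_pos: [513.7, 36.4, 63.3]
ee_rot: [0.0, 0.999, -0.038, -0.0]
force: [-0.5, -2.8, 1.7]
grip_width: 0.349
grip_force: 1.5
```

```bash
python3 - <<'E'
from h import *
c=snap("wrist"); print(levers(c)[0],ctrl.sense()["force"])
E
```

```text
{'end': array([500.71225262,  29.51625146]), 'd': np.float64(-8.324124811182873), 'mid': array([525.18686066,  25.9352671 ]), 'shaft': array([567.0064022 ,  19.81647149])} [-1.42259336 -2.40599255  1.94521136]
```

step_arm(
  increments=[
    [[0,0.5,0],[0,0,0],35],
    [[0,1.2,0],[0,0,0],35],
    [[0,1.8,0],[0,0,0],35],
    [[0,2.0,0],[0,0,0],35],
    [[0,2.1,0],[0,0,0],35],
    [[0,2.1,0],[0,0,0],35],
  ],
)

```text
time_s: 4.58
eef_pos: [512.2, 15.6, 63.3]
ee_rot: [0.0, 0.999, -0.038, 0.0]
force: [0.0, -0.7, -0.4]
grip_width: 0.354
grip_force: 0.0
```

```bash
python3 - <<'E'
from h import *
c=snap("wrist"); print(levers(c)[0],ctrl.sense()["force"])
E
```

```text
{'end': array([500.26185871,  24.67086802]), 'd': np.float64(-3.896601958748661), 'mid': array([524.99172997,  22.986428  ]), 'shaft': array([567.10697554,  20.11780792])} [ 0.4723877   0.37669557 -0.20874591]
```

step_arm(
  increments=[
    [[0,0.1,0],[0,0,0],35],
    [[0,0.2,0],[0,0,0],35],
    [[0,0.2,0],[0,0,0],35],
  ],
)

```text
time_s: 5.0
eef_pos: [511.9, 13.7, 63.3]
ee_rot: [-0.0, 0.999, -0.038, -0.0]
force: [-0.1, 2.8, 2.1]
grip_width: 0.347
grip_force: 1.2
```

step_arm(
  increments=[
    [[0,0.1,0],[0,0,0],35],
    [[0,0.1,0],[0,0,0],35],
  ],
)

```text
time_s: 5.25
eef_pos: [511.8, 12.7, 63.3]
ee_rot: [-0.0, 0.999, -0.038, -0.0]
force: [-1.6, 2.3, 0.1]
grip_width: 0.351
grip_force: 1.5
```

```bash
python3 - <<'E'
from h import *
c=snap("wrist"); print(levers(c)[0],ctrl.sense()["force"])
E
```

```text
{'end': array([500.0306166 ,  20.80971704]), 'd': np.float64(-1.019788635983928), 'mid': array([524.70838743,  20.37043917]), 'shaft': array([567.02000433,  19.61726916])} [-1.80906499  2.18433374  1.80463789]
```

Gearhead 1 (right) is sound: a firm stop on both sides at about 2.5 N. Its arm is left to the right. Next is the middle one.

step_arm(
  increments=[
    [[0,-0.9,0],[0,0,0],35],
    [[0,-0.9,-4],[0,0,0],35],
    [[0,-4.5,-4.5],[0,0,0],35],
    [[0,-9,-4.5],[0,0,0],35],
    [[0,-13.1,-4.5],[0,0,0],35],
    [[0,-13.1,-4.5],[0,0,0],35],
    [[0,-13.1,-2.5],[0,0,0],35],
    [[0,-13.1,0],[0,0,0],35],
  ],
)

```text
time_s: 6.3
eef_pos: [522.3, 142.7, 63.1]
ee_rot: [0.0, 0.999, -0.038, 0.001]
force: [0.8, -0.7, 0.4]
grip_width: 0.352
grip_force: 0.0
```

```bash
python3 - <<'E'
from h import *
c=snap("wrist"); print(levers(c),ctrl.sense()["force"],ctrl.sense()["eef_pos"])
E
```

```text
[{'end': array([510.66088802, 143.86068945]), 'd': np.float64(-3.9497637666160417), 'mid': array([535.04181968, 142.17728874]), 'shaft': array([577.50175152, 139.24560917])}] [-2.78893306  0.31051541 -3.54590423] [520.36696799 142.45948595  59.71818113]
```

step_arm(
  increments=[
    [[0,-0.5,0],[0,0,0],35],
    [[0,-0.9,0],[0,0,0],35],
    [[0,-1.0,0],[0,0,0],35],
    [[0,-1.2,0],[0,0,0],35],
    [[0,-1.2,0],[0,0,0],35],
  ],
)

```text
time_s: 6.98
eef_pos: [522.8, 155.3, 63.5]
ee_rot: [-0.0, 0.999, -0.038, 0.0]
force: [0.7, -0.5, -0.2]
grip_width: 0.35
grip_force: 0.0
```

step_arm(
  increments=[
    [[0,-0.1,0],[0,0,0],35],
    [[0,-0.1,0],[0,0,0],35],
  ],
)

```text
time_s: 7.22
eef_pos: [522.8, 156.1, 63.3]
ee_rot: [0.0, 0.999, -0.038, -0.0]
force: [-0.9, 0.2, -0.0]
grip_width: 0.354
grip_force: 0.1
```

```bash
python3 - <<'E'
from h import *
c=snap("wrist"); print(levers(c),ctrl.sense()["force"],ctrl.sense()["eef_pos"])
E
```

```text
[{'end': array([509.79704838, 149.84675687]), 'd': np.float64(-9.190199417249273), 'mid': array([533.9127726 , 145.94509499]), 'shaft': array([575.9370095 , 139.14603054])}, {'end': array([577.97894419, 245.02223597]), 'd': np.float64(1.1915699504081858), 'mid': array([587.75536676, 245.22558378]), 'shaft': array([644.9644557 , 246.41552239])}, {'end': array([517.03858995, 263.64279432]), 'd': np.float64(-15.933958756516168), 'mid': array([541.15177962, 256.75851757]), 'shaft': array([581.46436735, 245.24933879])}] [-0.70256243  0.16789703 -0.00346333] [522.82602754 156.12794842  63.30601765]
```

The middle arm has already moved about 5° with almost no force, so it is likely the loose one. Continuing left.

step_arm(
  increments=[
    [[0,-0.2,0],[0,0,0],35],
    [[0,-0.4,0],[0,0,0],35],
    [[0,-0.6,0],[0,0,0],35],
    [[0,-0.7,0],[0,0,0],35],
    [[0,-0.7,0],[0,0,0],35],
  ],
)

```text
time_s: 7.9
eef_pos: [523.4, 163.2, 63.3]
ee_rot: [-0.0, 0.999, -0.038, 0.0]
force: [-0.2, -0.2, -0.9]
grip_width: 0.348
grip_force: 0.0
```

step_arm(
  increments=[
    [[0,-0.1,0],[0,0,0],35],
    [[0,-0.1,0],[0,0,0],35],
  ],
)

```text
time_s: 8.15
eef_pos: [523.5, 164.1, 63.3]
ee_rot: [-0.0, 0.999, -0.038, 0.0]
force: [0.3, -1.1, 1.2]
grip_width: 0.354
grip_force: 0.2
```

```bash
python3 - <<'E'
from h import *
c=snap("wrist"); print(levers(c)[0],ctrl.sense()["force"],ctrl.sense()["eef_pos"])
E
```

```text
{'end': array([512.91201721, 162.44882487]), 'd': np.float64(-20.931581307424924), 'mid': array([535.71490608, 153.72684361]), 'shaft': array([575.49053306, 138.51288214])} [ 0.46620358  0.03084931 -0.67971778] [523.4539576  164.12984932  63.30254345]
```

step_arm(
  increments=[
    [[0,-0.1,0],[0,0,0],35],
    [[0,-0.1,0],[0,0,0],35],
  ],
)

```text
time_s: 8.45
eef_pos: [523.5, 165.0, 63.3]
ee_rot: [0.0, 0.999, -0.038, -0.0]
force: [0.9, -2.0, 0.3]
grip_width: 0.348
grip_force: 0.9
```

```bash
python3 - <<'E'
from h import *
c=snap("wrist"); print(levers(c)[0],ctrl.sense()["force"],ctrl.sense()["eef_pos"])
E
```

```text
{'end': array([513.18124023, 163.51961027]), 'd': np.float64(-21.80853446566192), 'mid': array([535.77422684, 154.4791564 ]), 'shaft': array([575.38608371, 138.62869932])} [-0.29923531 -2.54491462 -0.13186097] [523.51121878 165.02832865  63.29232768]
```

Left stop reached at 2–2.5 N, tip about 14 mm left. Now right.

step_arm(
  increments=[
    [[0,0.5,0],[0,0,0],35],
    [[0,1.1,0],[0,0,0],35],
    [[0,1.7,0],[0,0,0],35],
    [[0,2.3,0],[0,0,0],35],
    [[0,2.9,0],[0,0,0],35],
    [[0,3.5,0],[0,0,0],35],
    [[0,4.0,0],[0,0,0],35],
    [[0,4.0,0],[0,0,0],35],
  ],
)

```text
time_s: 9.5
eef_pos: [520.6, 124.9, 63.3]
ee_rot: [0.0, 0.999, -0.038, 0.0]
force: [-0.0, -0.4, 0.1]
grip_width: 0.348
grip_force: 0.0
```

step_arm(
  increments=[
    [[0,0.1,0],[0,0,0],35],
    [[0,0.1,0],[0,0,0],35],
  ],
)

```text
time_s: 9.75
eef_pos: [520.5, 124.4, 63.3]
ee_rot: [-0.0, 0.999, -0.038, 0.0]
force: [1.1, 0.9, -0.3]
grip_width: 0.35
grip_force: 0.4
```

```bash
python3 - <<'E'
from h import *
c=snap("wrist"); print(levers(c)[0],ctrl.sense()["force"],ctrl.sense()["eef_pos"])
E
```

```text
{'end': array([510.02873512, 127.0438547 ]), 'd': np.float64(11.544901515368155), 'mid': array([533.95290336, 131.9308098 ]), 'shaft': array([575.67320206, 140.45295463])} [0.80190642 0.5590953  0.12803567] [520.46670365 124.36923063  63.34369432]
```

step_arm(
  increments=[
    [[0,0.1,0],[0,0,0],35],
    [[0,0.1,0],[0,0,0],35],
  ],
)

```text
time_s: 10.05
eef_pos: [520.3, 123.3, 63.3]
ee_rot: [-0.0, 0.999, -0.038, 0.0]
force: [-0.3, 2.4, 0.5]
grip_width: 0.348
grip_force: 1.0
```

step_arm(
  increments=[
    [[0,0.1,0],[0,0,0],35],
    [[0,0.1,0],[0,0,0],35],
  ],
)

```text
time_s: 10.3
eef_pos: [520.3, 122.6, 63.4]
ee_rot: [-0.0, 0.999, -0.038, 0.0]
force: [0.9, 4.0, 0.2]
grip_width: 0.347
grip_force: 2.3
```

```bash
python3 - <<'E'
from h import *
c=snap("wrist"); print(levers(c)[0],ctrl.sense()["force"],ctrl.sense()["eef_pos"])
E
```

```text
{'end': array([510.07476286, 124.99641012]), 'd': np.float64(12.980736341173836), 'mid': array([533.753373  , 130.45466325]), 'shaft': array([575.36262084, 140.0461809 ])} [1.01821138 5.94439614 1.35478207] [520.29711688 122.59760263  63.38308634]
```

Right stop reached. Backing off and going to the left gearhead.

step_arm(
  increments=[
    [[0,-0.6,0],[0,0,0],35],
    [[0,-0.6,-4],[0,0,0],35],
    [[0,-4.5,-4.5],[0,0,0],35],
    [[0,-9.5,-4.5],[0,0,0],35],
    [[0,-14.1,-4.5],[0,0,0],35],
    [[0,-14.1,-4.5],[0,0,0],35],
    [[0,-14.1,-2.5],[0,0,0],35],
    [[0,-14.1,0],[0,0,0],35],
  ],
)

```text
time_s: 11.35
eef_pos: [531.2, 262.0, 63.0]
ee_rot: [0.0, 0.999, -0.038, 0.0]
force: [-0.0, -0.6, 0.2]
grip_width: 0.351
grip_force: 0.0
```

step_arm(
  increments=[
    [[0,-0.5,0],[0,0,0],35],
    [[0,-0.8,0],[0,0,0],35],
    [[0,-1.0,0],[0,0,0],35],
    [[0,-1.0,0],[0,0,0],35],
  ],
)

```text
time_s: 11.85
eef_pos: [532.0, 273.0, 63.9]
ee_rot: [-0.0, 0.999, -0.038, 0.0]
force: [-0.6, 0.3, 0.6]
grip_width: 0.351
grip_force: 0.0
```

```bash
python3 - <<'E'
from h import *
c=snap("wrist"); print(levers(c)[0],ctrl.sense()["force"],ctrl.sense()["eef_pos"])
E
```

```text
{'end': array([518.33061421, 265.2373253 ]), 'd': np.float64(-5.310982975122252), 'mid': array([542.55779638, 262.98515342]), 'shaft': array([585.04298143, 259.03570779])} [ 0.52403022 -1.30085977 -0.42935114] [531.90247209 272.87064211  63.7928772 ]
```

step_arm(
  increments=[
    [[0,-0.1,0],[0,0,0],35],
    [[0,-0.2,0],[0,0,0],35],
    [[0,-0.2,0],[0,0,0],35],
  ],
)

```text
time_s: 12.28
eef_pos: [531.9, 274.7, 63.4]
ee_rot: [0.0, 0.999, -0.038, -0.0]
force: [-1.1, -1.0, 2.5]
grip_width: 0.349
grip_force: 1.0
```

step_arm(
  increments=[
    [[0,-0.1,0],[0,0,0],35],
    [[0,-0.1,0],[0,0,0],35],
  ],
)

```text
time_s: 12.52
eef_pos: [531.9, 275.7, 63.3]
ee_rot: [0.0, 0.999, -0.038, -0.0]
force: [-1.2, -3.6, 3.1]
grip_width: 0.352
grip_force: 1.7
```

```bash
python3 - <<'E'
from h import *
c=snap("wrist"); print(levers(c)[0],ctrl.sense()["force"],ctrl.sense()["eef_pos"])
E
```

```text
{'end': array([518.57377301, 268.79706108]), 'd': np.float64(-8.167054962274406), 'mid': array([542.57176675, 265.35298156]), 'shaft': array([584.89426429, 259.27905519])} [-0.76018341 -3.14717909  2.68333701] [531.90248096 275.6703964   63.33529696]
```

step_arm(
  increments=[
    [[0,0.5,0],[0,0,0],35],
    [[0,1.2,0],[0,0,0],35],
    [[0,1.8,0],[0,0,0],35],
    [[0,2.0,0],[0,0,0],35],
    [[0,2.2,0],[0,0,0],35],
    [[0,2.2,0],[0,0,0],35],
  ],
)

```text
time_s: 13.32
eef_pos: [530.3, 253.9, 63.3]
ee_rot: [-0.0, 0.999, -0.038, 0.0]
force: [0.3, -0.3, -0.2]
grip_width: 0.348
grip_force: 0.1
```

step_arm(
  increments=[
    [[0,0.1,0],[0,0,0],35],
    [[0,0.1,0],[0,0,0],35],
  ],
)

```text
time_s: 13.58
eef_pos: [530.1, 253.1, 63.3]
ee_rot: [-0.0, 0.999, -0.038, 0.0]
force: [-0.9, 2.0, 0.5]
grip_width: 0.353
grip_force: 1.1
```

```bash
python3 - <<'E'
from h import *
c=snap("wrist"); print(levers(c)[0],ctrl.sense()["force"],ctrl.sense()["eef_pos"])
E
```

```text
{'end': array([517.9810461 , 261.57622396]), 'd': np.float64(-1.9995351538474948), 'mid': array([542.58549568, 260.71721751]), 'shaft': array([584.94025048, 259.23850093])} [-0.92514023  3.01897255 -0.17952258] [530.18208112 253.02534462  63.32693691]
```

step_arm(
  increments=[
    [[0,0.1,0],[0,0,0],35],
    [[0,0.1,0],[0,0,0],35],
  ],
)

```text
time_s: 13.88
eef_pos: [530.0, 252.0, 63.3]
ee_rot: [-0.0, 0.999, -0.038, -0.0]
force: [-0.7, 3.1, 0.5]
grip_width: 0.348
grip_force: 1.6
```

step_arm(
  increments=[
    [[0,-0.9,0],[0,0,0],35],
    [[0,-0.9,-4],[0,0,0],60],
    [[-3,2,-9],[0,0,0],100],
    [[-1,5,-12],[0,0,0],100],
    [[2,8,-12],[0,0,0],100],
    [[2,11.1,-12],[0,0,0],100],
    [[2,11.1,-12],[0,0,0],100],
  ],
)

```text
time_s: 14.75
eef_pos: [541.9, 138.2, 183.3]
ee_rot: [0.0, 0.999, -0.039, -0.0]
force: [-0.1, -0.1, -0.3]
grip_width: 1.004
grip_force: 0.0
```

```bash
python3 - <<'E'
from h import *
c=snap("wrist","w3.png"); print(levers(c),ctrl.sense()["force"],ctrl.sense()["eef_pos"])
E
```

```text
[{'end': array([510.41505235, 126.37041193]), 'd': np.float64(12.178869397111136), 'mid': array([534.1215078 , 131.48677815]), 'shaft': array([575.90713454, 140.50502087])}, {'end': array([500.57314725,  22.05974142]), 'd': np.float64(-1.842136927760053), 'mid': array([524.81400044,  21.28009649]), 'shaft': array([567.53852096,  19.90597177])}, {'end': array([518.0384954 , 260.46533474]), 'd': np.float64(-3.0884556229888065), 'mid': array([543.0587999 , 259.11533949]), 'shaft': array([584.941181  , 256.85553424])}] [-0.0712612   0.67419231  0.24869807] [541.79590008 139.37877147 183.37741554]
```

View pics/w3.png

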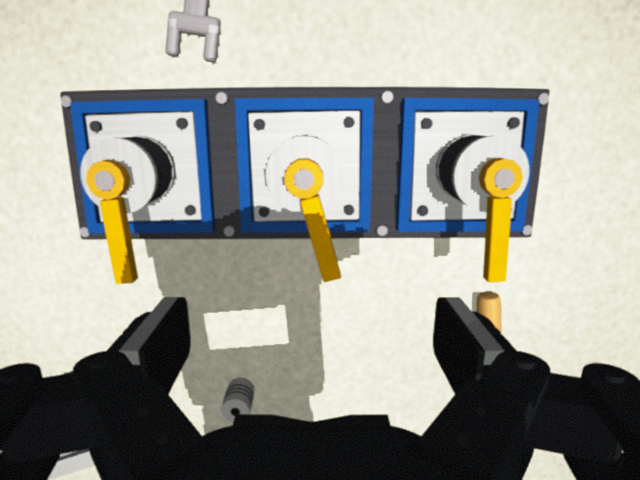

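The wrist view shows the middle arm leaning right (tip at (330,275)) with its shaft at (303,179); the two outer arms point slightly right. Going over the middle shaft and down with the fingers open.

step_arm(
  increments=[
    [[2,-0.3,0],[0,0,0],100],
    [[3.4,-0.4,0],[0,0,0],100],
    [[3.4,-0.4,4],[0,0,0],100],
    [[3.4,-0.4,8],[0,0,0],100],
    [[3.4,-0.4,12],[0,0,0],100],
    [[3.4,-0.4,14.5],[0,0,0],100],
    [[3.4,-0.4,15.7],[0,0,0],100],
    [[3.4,-0.4,15.7],[0,0,0],100],
  ],
)

```text
time_s: 15.8
eef_pos: [575.7, 141.7, 26.2]
ee_rot: [0.0, 0.999, -0.038, -0.0]
force: [0.6, -1.0, 0.1]
grip_width: 1.002
grip_force: 0.0
```

step_arm(
  increments=[
    [[0,0,0],[0,0,0],70],
    [[0,0,0],[0,0,0],50],
    [[0,0,0],[0,0,0],45],
    [[0,0,0],[0,0,0],45],
    [[0,0,0],[0,0,0],45],
  ],
  squeeze=40,
)

```text
time_s: 16.42
eef_pos: [576.4, 140.7, 27.5]
ee_rot: [0.0, 0.999, -0.038, 0.001]
force: [-1.9, -2.1, 6.6]
grip_width: 0.552
grip_force: 41.2
```

step_arm(
  increments=[
    [[0,0,-0.5],[0,0,0],45],
    [[0,0,-1.2],[0,0,0],45],
    [[0,0,-2.2],[0,0,0],45],
    [[0,0,-3.5],[0,0,0],45],
    [[0,0,-5.5],[0,0,0],45],
    [[0,0,-8],[0,0,0],45],
    [[0,0,-9.5],[0,0,0],45],
    [[0,0,-9.5],[0,0,0],45],
  ],
)

```text
time_s: 17.42
eef_pos: [576.2, 141.2, 122.4]
ee_rot: [-0.0, 0.999, -0.038, 0.001]
force: [-0.4, -0.9, -8.3]
grip_width: 0.554
grip_force: 43.2
```

```bash
python3 - <<'E'
from h import *
c=snap("wrist","w4.png"); s=ctrl.sense(); print(levers(c,82+95-1,(0,480)),s["force"],s["eef_pos"],s["grip_force"],s["wrist_torque"])
E
```

```text
[{'end': array([577.09614661,  78.76026451]), 'd': np.float64(1.4615205723594085), 'mid': array([599.18994238,  79.32396296]), 'shaft': array([644.07435016,  80.46913836])}, {'end': array([589.24988819, 197.9375228 ]), 'd': np.float64(-6.958922417832746), 'mid': array([609.62010596, 195.45119763]), 'shaft': array([655.75631724, 189.81995576])}, {'end': array([582.39636692, 152.88971692]), 'd': np.float64(-87.96499004240123), 'mid': array([582.84144685, 140.3637451 ]), 'shaft': array([584.77554743,  85.93197278])}] [-0.83697148  0.09685168 -6.73232868] [575.58213    141.12221054 121.14581604] 43.17446708679199 [ 0.03559149 -0.00910655  0.00098063]
```

View pics/w4.png

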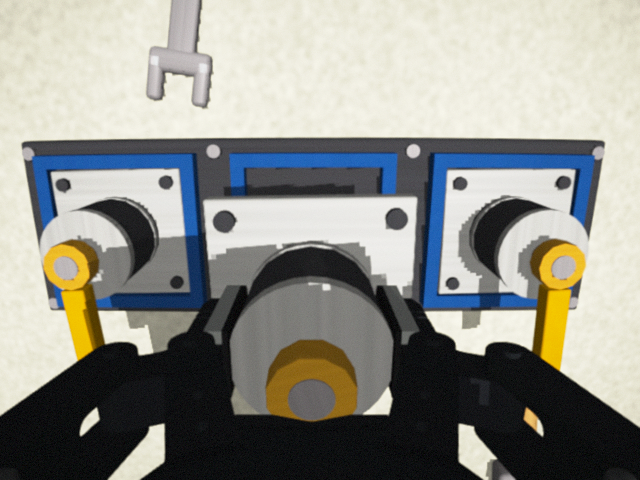

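The gearhead is held level (disc top around (310,350)) and its pocket at (310,180) is empty. Carrying it to the tray.

step_arm(
  increments=[
    [[-0.3,2,-0.5],[0,0,0],45],
    [[-0.8,6,-1],[0,0,0],45],
    [[-1.4,11,-1],[0,0,0],45],
    [[-2,16.5,-1],[0,0,0],45],
    [[-2.6,22,-1],[0,0,0],45],
    [[-3.2,27.5,-1],[0,0,0],45],
    [[-3.8,33,-1],[0,0,0],45],
    [[-4.3,37.5,-1],[0,0,0],45],
  ],
)

```text
time_s: 18.48
eef_pos: [502.9, -232.1, 130.8]
ee_rot: [-0.0, 0.999, -0.039, -0.001]
force: [1.1, 0.8, -7.6]
grip_width: 0.549
grip_force: 43.5
```

step_arm(
  increments=[
    [[-0.3,3,0],[0,0,-5],45],
    [[-0.6,5,0],[0,0,-10],45],
    [[-0.6,5,0],[0,0,-15],45],
    [[-0.6,5,0],[0,0,-20.4],45],
    [[-0.6,5,0],[0,0,-20.4],45],
  ],
)

```text
time_s: 19.1
eef_pos: [493.8, -279.3, 130.7]
ee_rot: [-0.001, 0.99, 0.139, -0.001]
force: [-0.7, 0.4, -8.5]
grip_width: 0.55
grip_force: 43.6
```

```bash
python3 - <<'E'
from h import *
s=ctrl.sense(); print(s["force"],s["eef_pos"],s["ee_rot"],s["grip_force"])
c=snap("top"); im=c["img"][150:330,340:540]
cv2.imwrite("pics/t5.png",cv2.cvtColor(cv2.resize(im,(660,594),interpolation=cv2.INTER_CUBIC),cv2.COLOR_RGB2BGR))
c=snap("scene"); im=c["img"][90:240,170:370]
print([np.round(proj(c,p)) for p in [(494,-279,5)]])
cv2.imwrite("pics/s5.png",cv2.cvtColor(cv2.resize(im,(800,600),interpolation=cv2.INTER_CUBIC),cv2.COLOR_RGB2BGR))
# red floor/rim corners from scene for tray centre
h=cv2.cvtColor(c["img"],cv2.COLOR_RGB2HSV); red=cv2.inRange(h,(0,150,60),(8,255,255))|cv2.inRange(h,(172,150,60),(180,255,255)); red[:120]=0;red[:,:210]=0;red[230:]=0;red[:,330:]=0
v,u=np.nonzero(red); print([onz(c,u[i],v[i],35).round() for i in (u.argmin(),u.argmax(),v.argmin())])
E
```

```text
[-0.66977325  0.3557224  -8.47058904] [ 493.83042359 -279.26890044  130.68573807] [-5.02997846e-04  9.90322994e-01  1.38779874e-01 -5.10204277e-04] 43.58464300632477
[array([262., 171.])]
[array([ 584., -325.,   35.]), array([ 429., -220.,   35.]), array([ 433., -310.,   35.])]
```

View pics/s5.png

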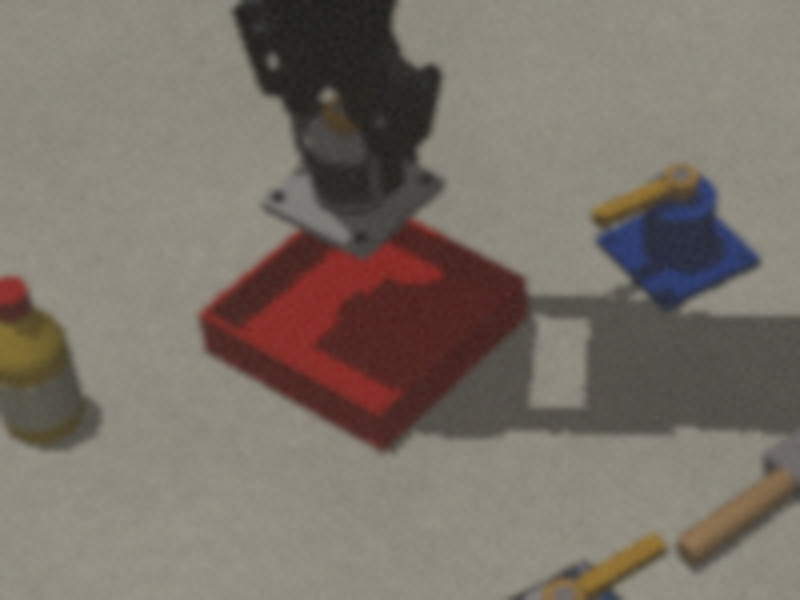

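Scene crop: the gearhead hangs level above the tray. Tray rim corners are at crop (203,315) left and (526,282) right; I check the tray centre from these.

```bash
python3 - <<'E'
from h import *
c=snap("scene")
P=[onz(c,170+u/4,90+v/4,35) for u,v in((203,315),(526,282))]; print(np.round(P),np.mean(P,0).round())
E
```

```text
[[ 586. -323.   35.]
 [ 408. -220.   35.]] [ 497. -272.   35.]
```

step_arm(
  increments=[
    [[0,-0.2,2],[0,0,0],45],
    [[0,-0.2,4.5],[0,0,0],45],
    [[0,-0.2,7],[0,0,0],45],
    [[0,-0.2,9],[0,0,0],45],
    [[0,-0.2,10.2],[0,0,0],45],
    [[0,-0.2,10.6],[0,0,0],45],
    [[0,-0.2,10.6],[0,0,0],45],
  ],
)

```text
time_s: 20.12
eef_pos: [494.3, -277.2, 25.7]
ee_rot: [0.0, 0.99, 0.139, 0.0]
force: [-0.5, -0.5, -7.8]
grip_width: 0.551
grip_force: 43.7
```

step_arm(
  increments=[
    [[0,0,0.15],[0,0,0],45],
    [[0,0,0.3],[0,0,0],45],
    [[0,0,0.3],[0,0,0],45],
  ],
)

```text
time_s: 20.5
eef_pos: [494.1, -277.0, 22.4]
ee_rot: [0.0, 0.99, 0.139, 0.0]
force: [0.1, -0.2, -6.8]
grip_width: 0.552
grip_force: 43.7
```

step_arm(
  increments=[
    [[0,0,0.1],[0,0,0],45],
    [[0,0,0.15],[0,0,0],45],
    [[0,0,0.15],[0,0,0],45],
  ],
)

```text
time_s: 20.88
eef_pos: [494.1, -277.0, 20.7]
ee_rot: [-0.0, 0.99, 0.14, -0.0]
force: [0.5, 0.5, -7.8]
grip_width: 0.554
grip_force: 43.7
```

step_arm(
  increments=[
    [[0,0,0.1],[0,0,0],45],
    [[0,0,0.1],[0,0,0],45],
  ],
)

```text
time_s: 21.12
eef_pos: [494.2, -277.1, 20.5]
ee_rot: [0.0, 0.99, 0.14, 0.0]
force: [-3.7, 2.2, 4.1]
grip_width: 0.55
grip_force: 44.6
```

Contact with the floor. Releasing and going up.

step_arm(
  increments=[
    [[0,0,0],[0,0,0],58],
    [[0,0,0],[0,0,0],65],
    [[0,0,0],[0,0,0],75],
    [[0,0,0],[0,0,0],75],
    [[0,0,-2],[0,0,0],75],
    [[0,0,-5],[0,0,0],75],
    [[0,0,-9],[0,0,0],75],
    [[0,0,-13],[0,0,0],75],
  ],
)

```text
time_s: 22.12
eef_pos: [494.0, -277.0, 151.1]
ee_rot: [-0.0, 0.99, 0.139, 0.0]
force: [0.5, 0.0, 0.5]
grip_width: 0.755
grip_force: 0.0
```

step_arm(
  increments=[
    [[-4,0,-3],[0,0,0],75],
    [[-8,0,-6],[0,0,0],75],
    [[-8,0,-6],[0,0,0],75],
    [[-8,0,-6],[0,0,0],75],
  ],
)

```text
time_s: 22.62
eef_pos: [417.4, -298.9, 209.3]
ee_rot: [-0.0, 0.99, 0.139, -0.0]
force: [1.1, -1.0, 0.1]
grip_width: 0.746
grip_force: 0.0
```

```bash
python3 - <<'E'
from h import *
s=ctrl.sense(); print(s["force"],s["eef_pos"],s["grip_force"],s["time_s"])
c=snap("wrist","w6.png"); print(levers(c,75,(0,480)))
c=snap("top")
for o in levers(c,82): print(o)
E
```

```text
[ 1.12182099 -1.03876813  0.12938591] [ 417.42062628 -298.92022164  209.26221976] 0.0 22.625
[{'end': array([ 437.08956727, -313.32087508]), 'd': np.float64(34.435852460610306), 'mid': array([ 458.55461856, -298.60371045]), 'shaft': array([ 492.3484747 , -275.43350054])}, {'end': array([ 291.95672962, -206.94778668]), 'd': np.float64(-13.928691475587515), 'mid': array([ 320.66549654, -214.06774678]), 'shaft': array([ 356.98666585, -223.07563198])}]
{'end': array([853.77319821, 292.1556017 ]), 'd': np.float64(89.83820927676611), 'mid': array([854.13846131, 421.50775598]), 'shaft': array([853.96239127, 359.15533458])}
```

View pics/w6.png

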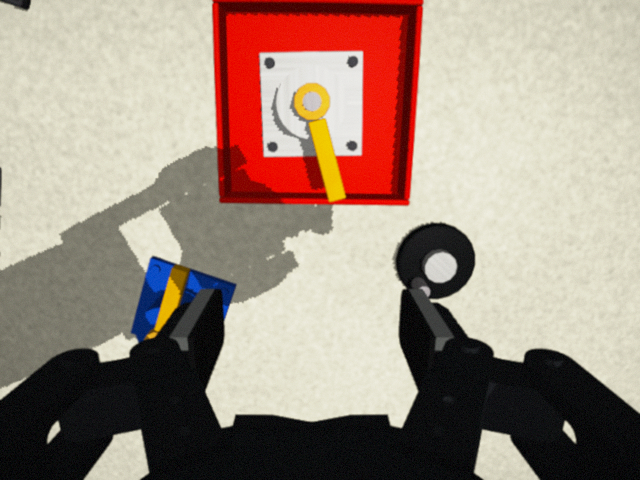

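The gearhead stands in the middle of the tray (flange centred at (311,104)). Its arm leans about 17° right, tip at (335,185), and the gripper is clear. Both sound arms were pushed onto their right stops at 2–3 N. Handing in.

```bash
python3 -c "
from rig import ctrl
print(ctrl.finish_job())"
```

```text
the job is handed in; nothing more can be done
None
```

I rocked all three arms left then right and found the middle gearhead worn. It now stands upright and released in the red tray with its arm to the right, and the two sound ones are still in the fixture with their arms to the right. The job is handed in, but no verdict was returned.

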